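Zero the kitchen scale and point out the two ingredients

ROBOT

A 6-joint arm with a two-finger parallel gripper is mounted at the origin on the work surface. World frame = base frame: x ahead of the robot, y to its left, z up, the work surface at z = 0. Lengths are in m, angles in rad, forces in N, time in s.
With the tool pointing down it reaches from about 0.3 to 0.775 m from the base axis. Payload 14.6 kg.
Tool frame: the origin (TCP) lies between the finger pads, 19 mm behind the fingertips; this is the grasp point; y points along the fingers, x is the direction in which the jaws open and shut, and the axes are right-handed (so a half turn about y gives the same grasp; the last joint's range is limited). The gripper opens to 94 mm and grips with 3 to 60 N. Pads are 16 mm wide; open, the fingers measure 119 mm over their backs; the gripper's body (75 mm by 177 mm) begins 78 mm behind the grasp point.
Start: joints at [1.194, 0.3, 1.521, -0, 1.321, -0.067], TCP at [0.168, 0.524, 0.224] pointing down, gripper open.
Joint ranges: [-3.03, 3.03], [-0.79, 2.21], [0.23, 2.52], [-1.04, 4.18], [0, 3.07], [-2.55, 2.55]. Speed limits (rad/s): [2.22, 2.22, 2.57, 3.14, 3.14, 3.14].

INTERFACE

Orientations are given as [roll, pitch, yaw] about the fixed x, y, z axes, in that order (R = Rz(yaw) Ry(pitch) Rx(roll)).
In Python, from station import ctrl, optics gives the robot as it stands.
- The arm moves only by the tool jog_arm, never from a script. Its argument "targets" is a list of rows, each a list of 3 entries, a list of its own where there are three numbers: the finger opening in cm, from 0 to 9.4, then the shift along the tool's x, y, z in cm, then the turn about the tool's y in rad. A call has 1 to 10 rows; each row is the pose to reach, as a shift and turn from the pose commanded when the call began, along the tool's axes at that moment; what a row does not reach only later rows make up. A row lasts 1/10 s, in which the tool goes at most 50 mm and 8.59 degrees, less where a joint would pass 70% of its speed; a pose out of reach is approached as far as the arm can. A call with a gripper value outside its range is refused whole. The fingers move at their own pace and stop on an object; "grip_force" is the grip in N (left out, the last holds). Time passes only in rows, so rows that repeat a pose let the fingers close. It gives the time, the measured TCP pose, the force and the opening at its end, in the units of the state.
- ctrl.get_obs(): the state, without advancing time (a new reading comes with each control period).
- optics.camera(name): name is "scene" or "side" or "wrist"; returns a dict with "img" (400x640x3 uint8, red, green, blue), "range_z" (400x640 float32, m along the optical axis (not along the pixel's ray), 0 where there is no reading), "camera_matrix" (3x3 intrinsics, pixels), "world_to_cam" (4x4, takes a point from world to camera coordinates); the wrist camera has in their place "mount" (4x4, takes a point from camera to tool coordinates, whose origin is the TCP and whose axes are the tool frame's). Camera axes: x right, y up, looking along -z (the intrinsics and any distortion apply to the point x, -y, -z); pixel columns grow to the right and rows downward; lengths in m; the calibration is good to about 2 mm. A picture is of the moment at which its call begins: read the wrist's pose just before it.
- ctrl.hand_in(): hands the job in, once; it reports no verdict.
The state is a dict: "time_s": time; "qpos": joint angles; "joint_vel": joint speeds; "tau": joint torques, N m; "ee_pos": TCP position; "eef_rot": TCP orientation; "force": force on the tool from outside, world axes, zero at the start; "moment": the same for the moment, N m; "grip_width": finger opening in m.
Only numpy, scipy, OpenCV 4.12 (cv2) and the standard library are available. Lean on these libraries where they do the work, as an engineer would, in place of code of your own. Each camera call takes 0.05 s, during which the arm holds its last target. There are 200 camera calls.

TASK

Get the cook ready to weigh out: press the tare button on the kitchen scale right down and let it come back up, then show which ingredients go in and in which order. With the fingers pointing down, hold the fingertips just above the middle of the lid of the shortest, widest jar, one to five centimetres over it, and stay there still for two seconds; then do the same over the tallest, thinnest jar. Do not touch, shift or lift any of the jars, the bowl or the other loose things standing about.

Things in the scene. Friction and masses are not known exactly. Their poses are not given: they have to be found in the camera images.
- scale: Flat white kitchen scale, 220 mm (its x, front to back) by 170 mm (its y) by 20 mm high, with a steel weighing plate to z = 24 mm on its far part and a control strip along its near edge (a black display on the left, the tare button on the right, seen from the robot). Fixed to the worktop, turned by up to 0.35 rad. Origin: centre of its underside; x away from the robot, z up.
- tare_top (a point): Centre of the top face of the tare button: a round grey push button 28 mm across in a round housing 44 mm across, the only button on the scale, at x = -80 mm, y = -40 mm in the scale's frame. Unpressed it is 42 mm above the worktop, 10 mm above the top of its housing (z = 32 mm); it moves down with the button. The nearest part of the bowl's rim is some 45 mm behind its centre.
- tare (a joint): How far the tare button is pressed, in m: 0 up, 0.006 fully down. A spring pushes it back; fully down takes 5 N.
- squat_jar: Straight-sided round storage jar, white ceramic with a dark wooden lid, the shortest and widest of the five: 84 mm across, 65 mm tall with lid. Origin: centre of its underside, z up. Loose. The five jars stand in any order, upright, on the worktop (z = 0), centres at least 90 mm apart.
- squat_jar_top (a point): Centre of the top of the squat jar's lid, 65 mm above the worktop.
- tall_jar: Straight-sided round storage jar, white ceramic with a dark wooden lid, the tallest and thinnest of the five: 46 mm across, 140 mm tall with lid. Origin: centre of its underside, z up. Loose.
- tall_jar_top (a point): Centre of the top of the tall jar's lid, 140 mm above the worktop.
- jar_a: Straight-sided round storage jar, white ceramic with a dark wooden lid, one of three alike of middle size: 60 mm across, 100 mm tall with lid. Not to be pointed at. Origin: centre of its underside, z up. Loose.
- jar_b: Straight-sided round storage jar, white ceramic with a dark wooden lid, one of three alike of middle size: 60 mm across, 100 mm tall with lid. Not to be pointed at. Origin: centre of its underside, z up. Loose.
- jar_c: Straight-sided round storage jar, white ceramic with a dark wooden lid, one of three alike of middle size: 60 mm across, 100 mm tall with lid. Not to be pointed at. Origin: centre of its underside, z up. Loose.
- bowl: Steel mixing bowl, 120 mm across the rim, 50 mm high, standing on the scale's weighing plate (rim 74 mm above the worktop). Origin: centre of its underside. Loose.
- mug: Blue mug, 76 mm across plus its handle, 85 mm high, beyond the jars. Origin: centre of its underside. Loose.
- ramekin: Small terracotta dish, 70 mm across, 38 mm high, beyond the jars. Origin: centre of its underside. Loose.
- spoon: Wooden spoon, 240 mm long, lying between the robot and the jars. Origin: on its underside; x along its length to the spoon end. Loose.
Mind the look-alikes: they are no part of the job. Leave any orange or purple look-alike of the squat_jar alone.

How it is judged:
By the outcome, as a careful person would: the job done as asked, in the order asked, and still so for the second after the job is handed in, with the robot touching nothing.
It also fails if it takes over 56 s, if anything falls off the work surface, if the arm or the gripper's body presses on something with over 40 N, if the wrist force passes 120 N, or if a joint passes its speed limit or range.

## Working session

There is one attempt and no reset: what is moved stays moved. The work goes in short steps, Python scripts to look and compute and a tool call to move; the robot and the scene stay as the last step left them, time stands still between calls to the robot, and variables do not carry over. Pictures are saved under pics/ and viewed, about 8 in all and at most 12, crops included, and the job is handed in when it is done.

Besides the shell and the picture viewer there is one more tool, called after "Request:" by a JSON object that holds its "name" and its "arguments". jog_arm: Moves the arm, as the interface text tells. Its arguments: {"type":"object","properties":{"targets":{"type":"array","items":{"type":"array"}},"grip_force":{"type":"number"}},"required":["targets"]}

```bash
mkdir -p pics; ls
python3 - <<'E'
from station import ctrl, optics
import cv2, numpy as np
o=ctrl.get_obs(); print(o)
for n in ("scene","side"):
    c=optics.camera(n); np.savez(f"{n}.npz",**c)
    print(n,c.keys(),c["camera_matrix"],c["world_to_cam"])
    cv2.imwrite(f"pics/{n}.png",c["img"][:,:,::-1])
E
```

```text
pics
{'time_s': 0.0, 'qpos': array([ 1.19441792e+00,  3.00490489e-01,  1.52156951e+00,  1.25559725e-05,
        1.32068529e+00, -6.65997354e-02]), 'joint_vel': array([ 0.00056841,  0.00072431, -0.000955  , -0.00059432, -0.00125799,
       -0.00266458]), 'tau': array([ 4.70326063e-05, -5.31814206e+01, -3.52729189e+01,  7.07810232e-02,
        2.44234741e-02, -1.11682455e-04]), 'ee_pos': array([0.16758028, 0.52360366, 0.22368057]), 'eef_rot': array([-1.57070748e+00,  1.14927689e-03,  1.26101459e+00]), 'force': array([ 0.26880802, -0.83135956, -0.86037057]), 'moment': array([ 0.02097732,  0.00429456, -0.02254013]), 'grip_width': 0.09385994346969508}
scene dict_keys(['img', 'range_z', 'camera_matrix', 'world_to_cam']) [[466.40889369   0.         320.97207377]
 [  0.         466.40889369 202.37546909]
 [  0.           0.           1.        ]] [[ 0.69128423  0.72251982  0.00955161 -0.40761777]
 [-0.61017921  0.5766177   0.543317    0.27138359]
 [ 0.38704967 -0.38141467  0.83947329 -1.43383239]
 [ 0.          0.          0.          1.        ]]
side dict_keys(['img', 'range_z', 'camera_matrix', 'world_to_cam']) [[514.73556382   0.         319.70541171]
 [  0.         514.73556382 192.10372369]
 [  0.           0.           1.        ]] [[ 0.96467846 -0.26307051 -0.0137615  -0.55255083]
 [ 0.14227122  0.47631838  0.86768641 -0.17053243]
 [-0.22170785 -0.83899625  0.49692144 -1.20865908]
 [ 0.          0.          0.          1.        ]]
```

View pics/scene.png

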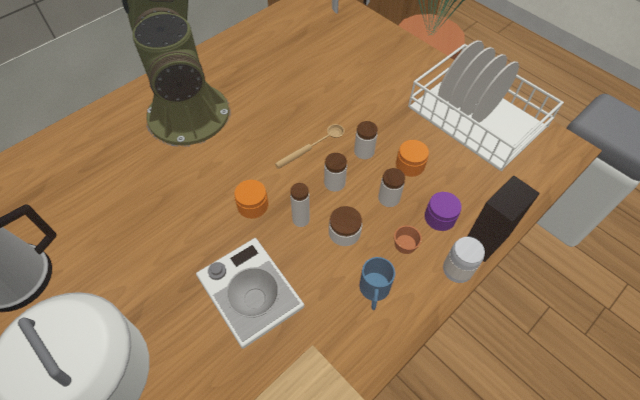

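View pics/side.png

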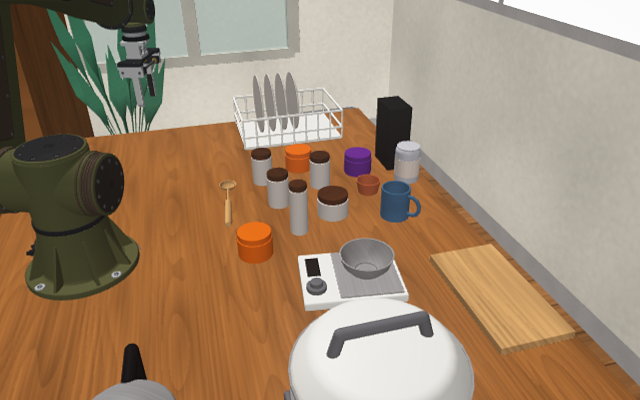

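Scene view: tare button about (216,269), tall jar lid (300,190), squat jar lid (346,219). In the side view they are at (316,285), (298,187) and (333,195). I'll segment these and cast rays to the known heights.

```bash
cat > h.py <<'E'
import numpy as np, cv2
def ray(c,uv,z):
    K=c["camera_matrix"];T=c["world_to_cam"];R=T[:3,:3];o=-R.T@T[:3,3]
    d=np.linalg.solve(K,[*uv,1]);d=R.T@(d*[1,-1,-1])
    return o+d*(z-o[2])/d[2]
def pts(c):
    K=c["camera_matrix"];T=c["world_to_cam"];v,u=np.mgrid[:400,:640];z=c["range_z"]
    p=np.stack([(u-K[0,2])/K[0,0]*z,-(v-K[1,2])/K[1,1]*z,-z],-1)
    return (p-T[:3,3])@T[:3,:3]
E
python3 - <<'E'
from h import *
seeds={"scene":dict(btn=(216,269),tall=(300,190),squat=(346,219)),"side":dict(btn=(316,285),tall=(298,187),squat=(333,195))}
H=dict(btn=.042,tall=.14,squat=.065)
for n in seeds:
    c=dict(np.load(n+".npz")); P=pts(c); ok=c["range_z"]>0
    for k,s in seeds[n].items():
        m=(ok&(abs(P[...,2]-H[k])<(.005 if k!="btn" else .005)))
        v,u=np.mgrid[:400,:640]; m&=(np.hypot(u-s[0],v-s[1])<28)
        nl,lab,st,ce=cv2.connectedComponentsWithStats(m.astype(np.uint8))
        i=min(range(1,nl),key=lambda i:np.hypot(*(ce[i]-s))-st[i,4]*.1)
        q=P[lab==i]
        print(n,k,"px",ce[i].round(1),st[i,4],"ray",ray(c,ce[i],H[k]).round(4),"range",q.mean(0).round(4),"bbox",np.ptp(q,0).round(3))
    # overview of heights: everything above the table in work zone
    for nm,z0,z1 in(("scale",.012,.03),("h>.05",.05,.3)):
        m=(ok&(P[...,2]>z0)&(P[...,2]<z1)&(P[...,0]>.2)&(P[...,0]<.9)&(abs(P[...,1])<.6)).astype(np.uint8)
        nl,lab,st,ce=cv2.connectedComponentsWithStats(m)
        for i in range(1,nl):
            if st[i,4]>60:
                q=P[lab==i]; r=cv2.minAreaRect(q[:,:2].astype(np.float32)*1000)
                print(n,nm,st[i,4],np.round(r[0]),np.round(r[1]),round(r[2],1),"zmax",q[:,2].max().round(3))
E
```

```text
scene btn px [215.3 268.6] 104 ray [ 0.496  -0.2584  0.042 ] range [ 0.4959 -0.2584  0.0419] bbox [0.028 0.028 0.009]
scene tall px [298.7 190.6] 232 ray [ 0.5174 -0.0063  0.14  ] range [ 0.5175 -0.0064  0.1403] bbox [0.044 0.043 0.01 ]
scene squat px [345.  220.1] 721 ray [0.6222 0.0504 0.065 ] range [0.6222 0.0503 0.0655] bbox [0.08  0.081 0.01 ]
scene scale 134 [479. 570.] [34. 62.] 27.6 zmax 0.022
scene scale 136 [526. 568.] [34. 62.] 25.7 zmax 0.023
scene scale 794 [618. 520.] [345.  35.] 0.4 zmax 0.03
scene scale 145 [571. 568.] [34. 63.] 24.1 zmax 0.022
scene scale 147 [616. 568.] [36. 62.] 20.9 zmax 0.023
scene scale 154 [660. 572.] [36. 59.] 17.8 zmax 0.023
scene scale 163 [706. 570.] [36. 59.] 15.8 zmax 0.022
scene scale 174 [751. 570.] [37. 61.] 14.6 zmax 0.022
scene scale 241 [351. 125.] [134.  21.] 83.5 zmax 0.025
scene scale 80 [483. 268.] [58. 28.] 36.4 zmax 0.029
scene scale 117 [606. 322.] [83. 39.] 25.4 zmax 0.03
scene scale 79 [506. 129.] [55. 24.] 43.6 zmax 0.03
scene scale 86 [638. 197.] [59. 27.] 24.3 zmax 0.03
scene scale 119 [416. -79.] [83. 38.] 67.5 zmax 0.0
[... 2580 characters left out ...]
1878 [875. 246.] [ 50. 219.] 0.0 zmax 0.202
side h>.05 772 [615. 281.] [ 79. 206.] 18.3 zmax 0.104
side h>.05 337 [766. 268.] [90. 76.] 72.2 zmax 0.069
side h>.05 1656 [492. 141.] [ 59. 349.] 8.3 zmax 0.142
side h>.05 714 [778. -17.] [ 76. 106.] 6.9 zmax 0.087
side h>.05 494 [621.  48.] [86. 77.] 72.2 zmax 0.069
side h>.05 684 [392. -72.] [82. 81.] 40.3 zmax 0.069
side h>.05 1051 [ 613. -239.] [119. 118.] 36.4 zmax 0.077
side h>.05 3528 [ 480. -540.] [121. 222.] 89.9 zmax 0.246
side h>.05 193 [ 598. -579.] [42. 63.] 89.7 zmax 0.24
side h>.05 550 [ 503. -592.] [118.  16.] 0.5 zmax 0.212
side h>.05 101 [ 209. -589.] [16. 23.] 2.4 zmax 0.198
side h>.05 63 [ 367. -582.] [32.  9.] 88.1 zmax 0.137
```

Averaged targets: button (0.495, -0.260), squat jar lid (0.621, 0.049), tall jar lid (0.5165, -0.008). The path at z=0.22 is clear, so I'll close the fingers on the way.

Request:
{"name": "jog_arm", "arguments": {"targets": [[0, [-64.7, 0, -55], 0], [0, [-64.7, 0, -55], 0], [0, [-64.7, 0, -55], 0], [0, [-64.7, 0, -55], 0], [0, [-64.7, 0, -55], 0], [0, [-64.7, 0, -55], 0], [0, [-64.7, 0, -55], 0], [0, [-64.7, 0, -55], 0], [0, [-64.7, 0, -55], 0], [0, [-64.7, 0, -55], 0]], "grip_force": 10}}

```text
time_s: 1.1
ee_pos: [0.3601, 0.0602, 0.2244]
eef_rot: [-1.571, -0.0, 1.261]
force: [1.1, 2.0, -0.2]
grip_width: 0.0179
```

Request:
{"name": "jog_arm", "arguments": {"targets": [[0, [-26, 0, -22.4], 0], [0, [-26, 0, -22.4], 0], [0, [-26, 0, -22.4], 0], [0, [-26, 0, -22.4], 0], [0, [-26, 0, -22.4], 0], [0, [-26, 0, -22.4], 0], [0, [-26, 0, -22.4], 0], [0, [-26, 10, -22.4], 0], [0, [-26, 10, -22.4], 0], [0, [-26, 10, -22.4], 0]]}}

```text
time_s: 2.1
ee_pos: [0.4912, -0.2523, 0.1182]
eef_rot: [-1.56, -0.003, 1.26]
force: [-0.3, -0.1, -0.0]
grip_width: 0.0004
```

Run:
```python
from station import ctrl, optics
import cv2, numpy as np
from h import *
from scipy.spatial.transform import Rotation as Ro
o=ctrl.get_obs(); c=optics.camera("wrist"); print(o["ee_pos"],o["eef_rot"],o["grip_width"],o["force"])
T=np.eye(4);T[:3,:3]=Ro.from_euler("xyz",o["eef_rot"]).as_matrix();T[:3,3]=o["ee_pos"]
c["world_to_cam"]=np.linalg.inv(T@c["mount"]); P=pts(c); ok=c["range_z"]>0
for p in ([o["ee_pos"][0],o["ee_pos"][1],.042],[.495,-.26,.042]):
    q=(c["world_to_cam"]@[*p,1])[:3]*[1,-1,-1]; q=c["camera_matrix"]@q; print("proj",q[:2]/q[2])
m=(ok&(abs(P[...,2]-.042)<.004)&(np.hypot(P[...,0]-.495,P[...,1]+.26)<.03))
q=P[m]; print(m.sum(), q.mean(0) if m.sum() else "", np.ptp(q,0) if m.sum() else "")
cv2.imwrite("pics/w1.png",c["img"][:,:,::-1])
```

```text
[ 0.4912239  -0.25227109  0.11824836] [-1.56002997 -0.00253178  1.26049968] 0.0003772336115181746 [-0.30841949 -0.05921622 -0.02721987]
proj [321.22565501 220.11905846]
proj [313.62153712 227.04337878]
773 [ 0.49219935 -0.25462816  0.0420472 ] [0.02523592 0.02693088 0.0063246 ]
```

View pics/w1.png

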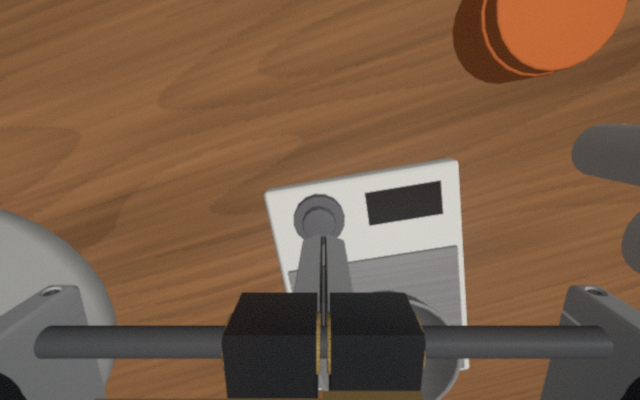

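The wrist view shows the button and its round housing at about (320,220), just ahead of the closed fingertips. The arm was still settling, so I'll hold briefly and measure again.

Request:
{"name": "jog_arm", "arguments": {"targets": [[0, [0, 0, 0], 0], [0, [0, 0, 0], 0], [0, [0, 0, 0], 0]]}}

```text
time_s: 2.45
ee_pos: [0.4948, -0.2539, 0.1264]
eef_rot: [-1.574, 0.001, 1.261]
force: [0.3, 0.5, 0.8]
grip_width: 0.0004
```

Run:
```python
from station import ctrl, optics
import cv2, numpy as np
from h import *
from scipy.spatial.transform import Rotation as Ro
o=ctrl.get_obs(); c=optics.camera("wrist"); print(o["ee_pos"],o["eef_rot"])
T=np.eye(4);T[:3,:3]=Ro.from_euler("xyz",o["eef_rot"]).as_matrix();T[:3,3]=o["ee_pos"]
c["world_to_cam"]=np.linalg.inv(T@c["mount"]); P=pts(c); ok=c["range_z"]>0
for z,d in((.042,.003),(.032,.003)):
    m=(ok&(abs(P[...,2]-z)<d)&(np.hypot(P[...,0]-.495,P[...,1]+.258)<.03)).astype(np.uint8)
    q=P[m>0]; print(z,m.sum(),q.mean(0),q.min(0),q.max(0))
    # circle fit to convex hull, least squares
    h=cv2.convexHull(q[:,:2].astype(np.float32))[:,0]; A=np.c_[2*h,np.ones(len(h))]
    s=np.linalg.lstsq(A,(h**2).sum(1),rcond=None)[0]; print("fit",s[:2],np.sqrt(s[2]+s[:2]@s[:2]),"minenc",cv2.minEnclosingCircle(h*1000))
cv2.imwrite("pics/w2.png",cv2.resize(c["img"][150:300,220:440,::-1],None,fx=3,fy=3))
```

```text
[ 0.49479494 -0.25394131  0.12640707] [-1.57402085e+00  8.05646452e-04  1.26134159e+00]
0.042 792 [ 0.49332741 -0.25496566  0.04214559] [ 0.48036384 -0.26868529  0.03902474] [ 0.50719222 -0.24172551  0.04423954]
fit [ 0.49387979 -0.25524827] 0.013460424991680469 minenc ((493.9897155761719, -255.283203125), 13.871334075927734)
0.032 1031 [ 0.49122587 -0.25408576  0.03224306] [ 0.47256515 -0.27674071  0.02903371] [ 0.51536462 -0.23349514  0.03489503]
fit [ 0.49408493 -0.25499403] 0.02154578257668084 minenc ((494.1905212402344, -255.03677368164062), 21.794269561767578)
```

View pics/w2.png

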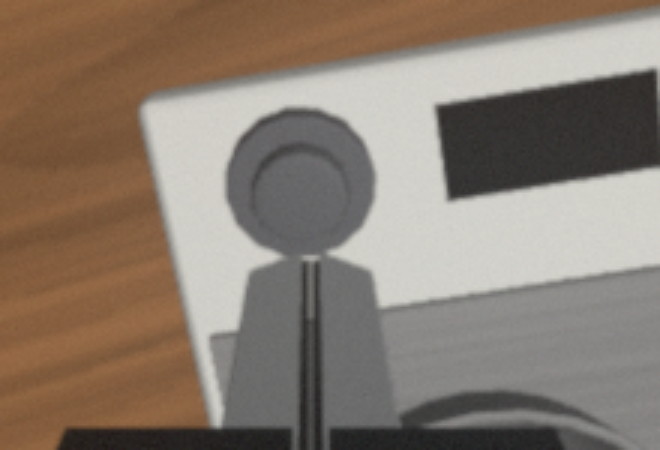

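The crop shows the whole button clear of the fingers, with circle fits at (0.494, -0.255). Compromise target: (0.4943, -0.2565). I'll go down to just above it.

Request:
{"name": "jog_arm", "arguments": {"targets": [[0, [-0.25, 3, 0], 0], [0, [-0.25, 5, 0], 0], [0, [-0.25, 5.8, 0], 0], [0, [-0.25, 5.8, 0], 0], [0, [-0.25, 5.8, 0], 0], [0, [-0.25, 5.8, 0], 0]]}}

```text
time_s: 3.1
ee_pos: [0.4938, -0.2563, 0.0675]
eef_rot: [-1.573, 0.0, 1.261]
force: [-0.3, 0.2, -0.3]
grip_width: 0.0002
```

Request:
{"name": "jog_arm", "arguments": {"targets": [[0, [0, 0.4, 0], 0], [0, [0, 0.7, 0], 0], [0, [0, 0.9, 0], 0], [0, [0, 1.1, 0], 0], [0, [0, 1.25, 0], 0], [0, [0, 1.3, 0], 0], [0, [0, 1.3, 0], 0], [0, [0, 1.3, 0], 0]]}}

```text
time_s: 3.9
ee_pos: [0.4937, -0.2563, 0.0548]
eef_rot: [-1.572, 0.0, 1.261]
force: [-5.2, 3.7, 20.2]
grip_width: 0.0005
```

Force is 20 N and the fingertip is at z≈36 mm, so the button is fully down. Now lift straight up, checking that it springs back.

Request:
{"name": "jog_arm", "arguments": {"targets": [[0, [0, -1, 0], 0], [0, [0, -3, 0], 0], [0, [0, -8, 0], 0], [0, [0, -13, 0], 0], [0, [0, -17, 0], 0], [0, [0, -17, 0], 0], [0, [0, -17, 0], 0]]}}

```text
time_s: 4.6
ee_pos: [0.4931, -0.256, 0.2232]
eef_rot: [-1.571, 0.0, 1.261]
force: [0.3, -0.4, -0.8]
grip_width: 0.0005
```

```bash
cat > w.py <<'E'
from station import ctrl, optics
from h import *
from scipy.spatial.transform import Rotation as Ro
def look(n,xy,z,d=.003,r=.055):
    o=ctrl.get_obs(); c=optics.camera(n)
    if n=="wrist":
        T=np.eye(4);T[:3,:3]=Ro.from_euler("xyz",o["eef_rot"]).as_matrix();T[:3,3]=o["ee_pos"]
        c["world_to_cam"]=np.linalg.inv(T@c["mount"])
    P=pts(c); m=(c["range_z"]>0)&(abs(P[...,2]-z)<d)&(np.hypot(P[...,0]-xy[0],P[...,1]-xy[1])<r)
    q=P[m]; print(n,o["ee_pos"].round(4),m.sum())
    if m.sum()>20: print("z",q[:,2].mean().round(4),"circle",cv2.minEnclosingCircle(cv2.convexHull(q[:,:2].astype(np.float32)*1000)))
    return c
E
python3 - <<'E'
from w import *
look("wrist",(.494,-.256),.042,.005,.02)
E
```

```text
wrist [ 0.4931 -0.256   0.2232] 449
z 0.042 circle ((494.0974426269531, -255.02777099609375), 13.943673133850098)
```

Request:
{"name": "jog_arm", "arguments": {"targets": [[0, [32.9, 0, -2.8], 0], [0, [32.9, 0, -2.8], 0], [0, [32.9, 0, -2.8], 0], [0, [32.9, 0, -2.8], 0], [0, [32.9, 0, -2.8], 0], [0, [32.9, 0, -2.8], 0], [0, [32.9, 0, -2.8], 0], [0, [32.9, 0, -2.8], 0], [0, [32.9, 0, -2.8], 0], [0, [32.9, 0, -2.8], 0]]}}

```text
time_s: 5.65
ee_pos: [0.6198, 0.0478, 0.2222]
eef_rot: [-1.569, 0.001, 1.26]
force: [0.8, -0.0, -0.2]
grip_width: 0.0003
```

Run:
```python
from w import *
c=look("wrist",(.621,.049),.065)
look("wrist",(.5165,-.008),.14,.003,.035)
cv2.imwrite("pics/w3.png",c["img"][:,:,::-1])
```

```text
wrist [0.6198 0.0478 0.2222] 4319
z 0.0653 circle ((621.0484619140625, 54.69206619262695), 40.15027618408203)
wrist [0.6199 0.0476 0.2226] 2728
z 0.1403 circle ((516.1304931640625, -2.261648178100586), 21.938642501831055)
```

View pics/w3.png

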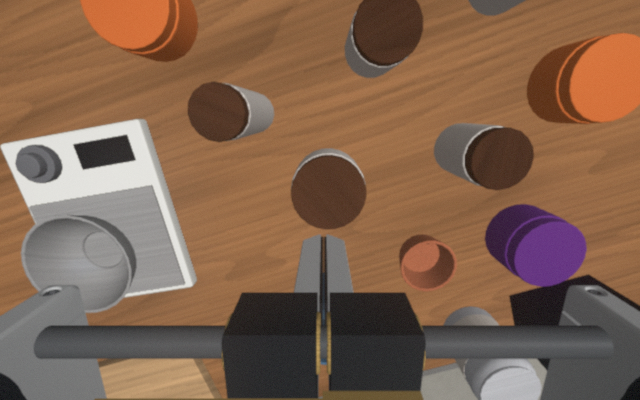

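Button read back at z = 42 mm, so it's up again. The wrist view shows the squat white jar's lid at (329,190) and the tall jar's lid at (218,110). I'll aim between the three cameras' estimates: squat (0.621, 0.0515), tall (0.5163, -0.0065). Going down over the squat jar now.

Request:
{"name": "jog_arm", "arguments": {"targets": [[0, [0.4, 4, 0], 0], [0, [0.4, 8, 0], 0], [0, [0.4, 10, 0], 0], [0, [0.4, 11, 0], 0], [0, [0.4, 11, 0], 0], [0, [0.4, 11, 0], 0], [0, [0.4, 11, 0], 0], [0, [0.4, 11, 0], 0], [0, [0.4, 11, 0], 0], [0, [0.4, 11, 0], 0]]}}

```text
time_s: 6.75
ee_pos: [0.6216, 0.0526, 0.1136]
eef_rot: [-1.571, -0.0, 1.261]
force: [1.2, -0.2, 0.3]
grip_width: 0.0003
```

Run:
```python
from w import *
look("wrist",(.621,.049),.065)
```

```text
wrist [0.6216 0.0526 0.1136] 7006
z 0.0654 circle ((621.0338745117188, 54.852073669433594), 40.22808074951172)
```

Request:
{"name": "jog_arm", "arguments": {"targets": [[0, [0, 0, 0], 0], [0, [0, 0, 0], 0], [0, [0, 0, 0], 0], [0, [0, 0, 0], 0], [0, [0, 0, 0], 0], [0, [0, 0, 0], 0], [0, [0, 0, 0], 0], [0, [0, 0, 0], 0], [0, [0, 0, 0], 0], [0, [0, 0, 0], 0]]}}

```text
time_s: 7.8
ee_pos: [0.6215, 0.0526, 0.1133]
eef_rot: [-1.571, -0.0, 1.261]
force: [0.4, -0.1, 0.1]
grip_width: 0.0
```

Request:
{"name": "jog_arm", "arguments": {"targets": [[0, [0, 0, 0], 0], [0, [0, 0, 0], 0], [0, [0, 0, 0], 0], [0, [0, 0, 0], 0], [0, [0, 0, 0], 0], [0, [0, 0, 0], 0], [0, [0, 0, 0], 0], [0, [0, 0, 0], 0], [0, [0, 0, 0], 0], [0, [0, 0, 0], 0]]}}

```text
time_s: 8.8
ee_pos: [0.6215, 0.0526, 0.1132]
eef_rot: [-1.571, 0.0, 1.261]
force: [0.4, -0.2, 0.7]
grip_width: 0.0007
```

Request:
{"name": "jog_arm", "arguments": {"targets": [[0, [0, 0, 0], 0], [0, [0, 0, 0], 0], [0, [0, 0, 0], 0], [0, [0, 0, 0], 0], [0, [0, 0, 0], 0], [0, [0, 0, 0], 0], [0, [0, 0, 0], 0], [0, [0, 0, 0], 0]]}}

```text
time_s: 9.6
ee_pos: [0.6215, 0.0526, 0.1133]
eef_rot: [-1.571, -0.0, 1.261]
force: [-0.7, 0.2, -0.3]
grip_width: 0.0007
```

Held about 2.9 s at 29 mm above the lid. Next, the tall jar.

Request:
{"name": "jog_arm", "arguments": {"targets": [[0, [0, -4, 0], 0], [0, [0, -8, 0], 0], [0, [0, -11, 0], 0], [0, [0, -11, 0], 0], [0, [-4, -11, 3.7], 0], [0, [-8.8, -11, 8.2], 0], [0, [-8.8, -11, 8.2], 0], [0, [-8.8, -11, 8.2], 0], [0, [-8.8, -11, 8.2], 0], [0, [-8.8, -11, 8.2], 0]]}}

```text
time_s: 10.6
ee_pos: [0.5171, -0.0059, 0.2228]
eef_rot: [-1.57, 0.0, 1.261]
force: [-0.3, 0.4, 0.2]
grip_width: 0.0004
```

Run:
```python
from w import *
look("wrist",(.5165,-.006),.14,.003,.035)
```

```text
wrist [ 0.5171 -0.0059  0.2228] 2009
z 0.1403 circle ((515.4564208984375, -2.360421895980835), 21.978336334228516)
```

Request:
{"name": "jog_arm", "arguments": {"targets": [[0, [0.1, 2, 0.1], 0], [0, [0.1, 3.2, 0.1], 0], [0, [0.1, 3.5, 0.1], 0], [0, [0.1, 3.5, 0.1], 0], [0, [0.1, 3.5, 0.1], 0], [0, [0.1, 3.5, 0.1], 0], [0, [0.1, 3.5, 0.1], 0], [0, [0.1, 3.5, 0.1], 0], [0, [0.1, 3.5, 0.1], 0], [0, [0.1, 3.5, 0.1], 0]]}}

```text
time_s: 11.65
ee_pos: [0.5159, -0.005, 0.1883]
eef_rot: [-1.571, -0.0, 1.261]
force: [-0.8, 0.1, -0.3]
grip_width: 0.0007
```

Request:
{"name": "jog_arm", "arguments": {"targets": [[0, [0, 0, 0], 0], [0, [0, 0, 0], 0], [0, [0, 0, 0], 0], [0, [0, 0, 0], 0], [0, [0, 0, 0], 0], [0, [0, 0, 0], 0], [0, [0, 0, 0], 0], [0, [0, 0, 0], 0], [0, [0, 0, 0], 0], [0, [0, 0, 0], 0]]}}

```text
time_s: 12.65
ee_pos: [0.5159, -0.005, 0.1883]
eef_rot: [-1.571, -0.0, 1.261]
force: [1.0, 0.6, 0.5]
grip_width: 0.0004
```

Request:
{"name": "jog_arm", "arguments": {"targets": [[0, [0, 0, 0], 0], [0, [0, 0, 0], 0], [0, [0, 0, 0], 0], [0, [0, 0, 0], 0], [0, [0, 0, 0], 0], [0, [0, 0, 0], 0], [0, [0, 0, 0], 0], [0, [0, 0, 0], 0], [0, [0, 0, 0], 0], [0, [0, 0, 0], 0]]}}

```text
time_s: 13.65
ee_pos: [0.5159, -0.005, 0.1882]
eef_rot: [-1.571, 0.0, 1.261]
force: [0.4, -0.2, 0.8]
grip_width: 0.0004
```

Request:
{"name": "jog_arm", "arguments": {"targets": [[0, [0, 0, 0], 0], [0, [0, 0, 0], 0], [0, [0, 0, 0], 0], [0, [0, 0, 0], 0], [0, [0, 0, 0], 0], [0, [0, 0, 0], 0], [0, [0, 0, 0], 0], [0, [0, 0, 0], 0]]}}

```text
time_s: 14.45
ee_pos: [0.5159, -0.005, 0.1883]
eef_rot: [-1.571, -0.0, 1.261]
force: [-0.2, -0.0, -0.5]
grip_width: 0.0004
```

Run:
```python
from w import *
look("wrist",(.5165,-.006),.14,.003,.035)
c=look("side",(.494,-.256),.042,.005,.02)
cv2.imwrite("pics/side2.png",c["img"][:,:,::-1])
```

```text
wrist [ 0.5159 -0.005   0.1883] 1865
z 0.1403 circle ((515.6118774414062, -2.0159144401550293), 21.994144439697266)
side [ 0.5159 -0.005   0.1882] 103
z 0.0411 circle ((494.5015869140625, -259.3589782714844), 15.58891487121582)
```

View pics/side2.png

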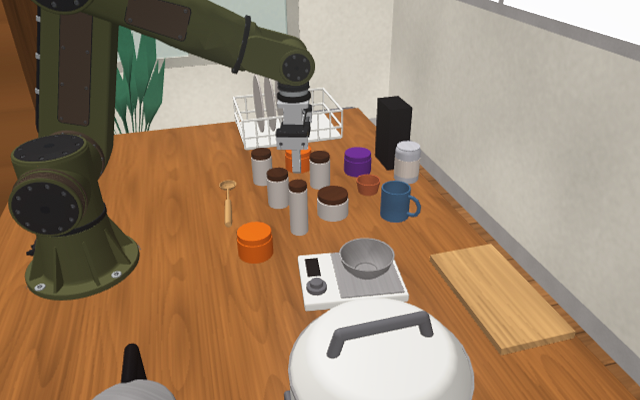

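The side view shows the fingertips at (297,170), right over the tall jar's lid (298,187). Every object is at the same pixel position as at the start, and the button is up. Handing in.

```bash
python3 -c "
from station import ctrl; print(ctrl.hand_in())"
```

```text
the job is handed in; nothing more can be done
None
```

The job is done and handed in at about 14.5 s, well under the 56 s limit.

- **Tare button:** I pressed it right down. The fingertips reached about 36 mm above the worktop with 20 N on them, and full travel needs 5 N. Afterwards the wrist camera read the button top at 42 mm, so it came back up.
- **Squat jar:** I held the fingertips still about 29 mm above the middle of the lid for about 2.9 s.
- **Tall jar:** I then held about 29 mm above the middle of its lid, also for about 2.8 s, and handed in from there with the gripper touching nothing.

The last side view showed the jars, bowl, spoon, mug, ramekin and look-alikes all where they started, and the force reading was about zero.

The cameras did not fully agree. The wrist, scene and side views differed by up to about 9 mm in y, so I aimed between them. By that spread, the fingertips were within about 7 mm of the centre of each lid.

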